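# Index the wheel hub under the arbor press and close its guard

### The job

Get the arbor press ready for the next stud: with the guard still up, turn the hub on its turntable by its studs until the one empty stud hole sits right under the ram, clicked into its detent, and let go. Then fold the clear guard all the way down to its stop, leaving the hub in its detent. Don't knock or shift the other things on the bench.

Things in the scene. Friction and masses are not known exactly. Their poses are not given: they have to be found in the camera images.
- press: Grey bench arbor press, fixed. Origin on the bench under the turntable's axis, z up, x towards the column at the back; the open front is -x. Base plate 20 mm thick, x -115 to 215 mm, 200 mm wide. Column 70 x 70 mm, x 130 to 200. Head 90 mm wide, x 40 to 200, 290 to 400 mm above the bench. Ram: steel rod, 26 mm diameter, hanging from the head at x 70, y 0.
- hub (a joint): Turn of the turntable with the hub (rad, endless, grows anticlockwise from above; 0 or any whole turn: empty hole under the ram). Six spring detents 60 degrees apart, each with one stud place under the ram. Let go, it springs into the nearest detent; about 0.5 N m (7 N at a stud) turns it over to the next. Steel, about 3 kg.
- hub_center (a point): Centre of the wheel hub on the turntable's axis, at the flange's top face, 67 mm above the bench. Flange 184 mm diameter on a 200 mm platter; a boss 72 mm in diameter rises in its middle to 100 mm. Studs: steel, 14 mm diameter, 45 mm tall above the flange (tops at 112 mm), firm: the handles to turn the table by. They pass 23 mm under the ram.
- empty_hole (a point): Centre of the mouth of the one empty stud hole (dark, 19 mm across) at the flange's top face, 70 mm from hub_center. The five studs stand on the same 70 mm circle at 60, 120, 180, 240 and 300 degrees from it.
- ram_tip (a point): Centre of the ram's lower end, 135 mm above the bench, 70 mm from the turntable's axis on the column side; fixed.
- guard (a joint): Fold of the guard (rad): 0 its highest place, rising 20 degrees from hinge to front edge; grows folding down; 1.134 its lower stop, falling 45 degrees to the front. A stiff friction hinge (0.5 N m) holds it where it is left. Starts at 0 to 0.15, roofing the front of the turntable, so that the studs are reached from the front beneath it with a tilted tool.
- guard_hinge (a point): Middle of the guard's hinge line: level, along the press's y, 310 mm above the bench, 40 mm from the turntable's axis towards the column.
- guard_edge (a point): Middle of the guard's free front edge, 160 mm from the hinge. The guard is a flat clear sheet 4 mm thick in a dark frame 8 mm thick, 200 mm wide; the edge is a frame bar 12 mm broad.
- oil_bottle: Bystander: plastic bottle, 66 mm diameter, 190 mm tall, standing. Origin at the middle of its underside. Leave it alone.
- spray_can: Bystander: can, 60 mm diameter, 170 mm tall, standing. Origin at the middle of its underside. Leave it alone.
- grease_tin: Bystander: tin, 84 mm diameter, 70 mm tall, standing. Origin at the middle of its underside. Leave it alone.
- socket: Bystander: wrench socket, 30 mm diameter, 40 mm tall, standing. Origin at the middle of its underside. Leave it alone.
- wrench: Bystander: open spanner lying flat, about 200 mm long. Origin at the underside. Leave it alone.
- hammer: Bystander: hammer lying flat, about 300 mm long. Origin at the underside. Leave it alone.

How it is judged:
By the outcome, as a careful person would: the job done as asked, in the order asked, and still so for the second after the job is handed in, with the robot touching nothing.
It also fails if it takes over 67 s, if anything falls off the work surface, if the arm or the gripper's body presses on something with over 40 N, if the wrist force passes 120 N, or if a joint passes its speed limit or range.

### The arm

A 6-joint arm with a two-finger parallel gripper is mounted at the origin on the work surface. World frame = base frame: x ahead of the robot, y to its left, z up, the work surface at z = 0. Lengths are in mm, angles in rad, forces in N, time in s.
With the tool pointing down it reaches from about 350 to 775 mm from the base axis. Payload 5.5 kg.
Tool frame: the origin (TCP) lies at the very end of the fingers, on their centre line; the grasp point (between the pads) lies 19 mm behind it (hold_point_z is the distance from the TCP to the grasp point, in mm); z points along the fingers, y is the line along which they close (so a half turn about z gives the same grasp; the last joint's range is limited). The gripper opens to 85 mm and grips with 20 to 120 N. Pads are 22 mm wide; open, the fingers measure 114 mm over their backs; the gripper's body (76 mm by 85 mm) begins 54 mm behind the grasp point. The pads swing forward as they close: fully open they stand 13 mm farther back than shut.
Start: joints at [1.083, 0.313, 0.046, 1.304, 0, 1.431], TCP at [196.004, 540.606, 231.323] pointing down, gripper open.
Joint ranges: [-2.76, 2.76], [-0.86, 1.69], [-1.03, 1.26], [-2.2, 2.34], [-1.47, 1.5], [-3.14, 3.14]. Speed limits (rad/s): [2.57, 2.57, 3.14, 3.14, 3.14, 3.14].

### API

Orientations are given as a unit quaternion [x, y, z, w].
In Python, from plant import * gives the robot as it stands.
- The arm moves only by the shell command python3 -m inch 'ROWS' [FORCE]. ROWS is JSON, a list of rows, each an object with "grip": the opening, from -1 (shut) to 1 (fully open); "travel": the shift along the tool's x, y, z each as a share of 0.3 m, from -1 to 1, a list of three; "twist": the turn, a rotation vector about the tool's x, y, z each as a share of 180 degrees, from -1 to 1, a list of three. In form: [{"grip": grip, "travel": [dx, dy, dz], "twist": [ax, ay, az]}, ...]. A call has 1 to 10 rows; each row shifts and turns the commanded pose from where the row before left it, along the tool's axes as they then stand; what a row does not reach is not made up. A row lasts 1/8 s, in which the tool goes at most 62.5 mm and 10.7 degrees, less where a joint would pass 70% of its speed; a pose out of reach is approached as far as the arm can. A call with a number of a shift or a turn outside -1 to 1 is refused whole. A call with a gripper value outside its range is refused whole. The fingers move at their own pace and stop on an object; FORCE is the grip in N (left out, the last holds). Time passes only in rows, so rows that do not move let the fingers close. It gives the time, the measured TCP pose, the force, the opening and the grip force at its end, in the units of the state.
- get_state(): the state, without advancing time (a new reading comes with each control period).
- grab_frame(name): name is "scene" or "side" or "wrist"; returns the picture (420x560x3 uint8, red, green, blue); there is no depth.
- get_calibration(name): a dict with "mtx" (3x3 intrinsics, pixels), "extrinsics" (4x4, takes a point from world to camera coordinates); the wrist camera has in their place "T_tool_cam" (4x4, takes a point from camera to tool coordinates, whose origin is the TCP and whose axes are the flange's). Camera axes: x right, y down, z forward; pixel columns grow to the right and rows downward; lengths in mm; the calibration is good to about 2 mm. A picture is of the moment at which its call begins: read the wrist's pose just before it. get_calibration takes no time and is no camera call.
- finish_job(): hands the job in; it is judged then, once.
The state is a dict: "time_s": time; "joint_pos": joint angles; "dq": joint speeds; "joint_torque": joint torques, N m; "position": TCP position; "ee_rot": TCP orientation; "ft_force": force on the tool from outside, world axes, zero at the start; "torque": the same for the moment, N m; "width": finger opening in mm; "gripper_force": force on a finger pad.
Only numpy, scipy, OpenCV 4.12 (cv2) and the standard library are available. Lean on these libraries where they do the work, as an engineer would, in place of code of your own. Each camera call takes 0.05 s, during which the arm holds its last target. There are 200 camera calls.

## Working session

There is one attempt and no reset: what is moved stays moved. The work goes in short steps, Python scripts to look and compute and a shell command to move; the robot and the scene stay as the last step left them, time stands still between calls to the robot, and variables do not carry over. Pictures are saved under pics/ and viewed, at most 10 in all, crops included, and the job is handed in when it is done.

```bash
mkdir -p pics; ls
python3 - <<'E'
from plant import *
import cv2,numpy as np
for n in("scene","side"):
    cv2.imwrite(f"pics/{n}0.png",grab_frame(n)[:,:,::-1])
    c=get_calibration(n);print(n,np.round(c["mtx"],1).tolist(),np.round(c["extrinsics"],3).tolist())
print(np.round(get_calibration("wrist")["T_tool_cam"],3).tolist(),np.round(get_calibration("wrist")["mtx"],1).tolist())
print(get_state())
E
```

```text
pics
scene [[491.7, 0.0, 279.0], [0.0, 491.7, 208.9], [0.0, 0.0, 1.0]] [[-0.93, -0.367, -0.009, 553.287], [-0.289, 0.748, -0.597, 347.874], [0.226, -0.553, -0.802, 1607.055], [0.0, 0.0, 0.0, 1.0]]
side [[386.0, 0.0, 271.6], [0.0, 386.0, 205.3], [0.0, 0.0, 1.0]] [[0.891, -0.453, 0.014, -531.766], [-0.258, -0.531, -0.807, 329.007], [0.373, 0.716, -0.59, 1179.327], [0.0, 0.0, 0.0, 1.0]]
[[-0.001, -0.945, -0.326, 83.807], [1.0, -0.0, -0.001, 0.306], [0.001, -0.326, 0.945, -142.892], [0.0, 0.0, 0.0, 1.0]] [[359.5, 0.0, 278.4], [0.0, 359.5, 212.3], [0.0, 0.0, 1.0]]
{'time_s': 0.1, 'joint_pos': array([1.08343075e+00, 3.13942431e-01, 4.50965636e-02, 1.30359654e+00,
       2.26005227e-05, 1.43122105e+00]), 'dq': array([ 0.00032683, -0.00155723,  0.00094334,  0.00096982,  0.00027449,
        0.000254  ]), 'joint_torque': array([ 3.22580447e-03, -4.81726384e+01,  2.99244440e+01,  1.27508288e-02,
       -9.73897613e-05,  1.96442994e-05]), 'position': array([195.74832731, 540.17543813, 230.48991761]), 'ee_rot': array([ 1.73020007e-01,  9.84917966e-01, -7.79446811e-04, -2.64543296e-04]), 'ft_force': array([-0.46045448,  0.51139801,  0.15200729]), 'torque': array([-0.07042203,  0.00468536,  0.00613347]), 'gripper_force': 0.0, 'width': 85.49363084534731}
```

View pics/scene0.png

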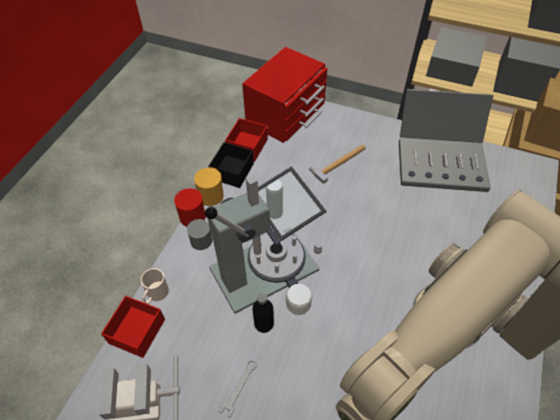

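View pics/side0.png

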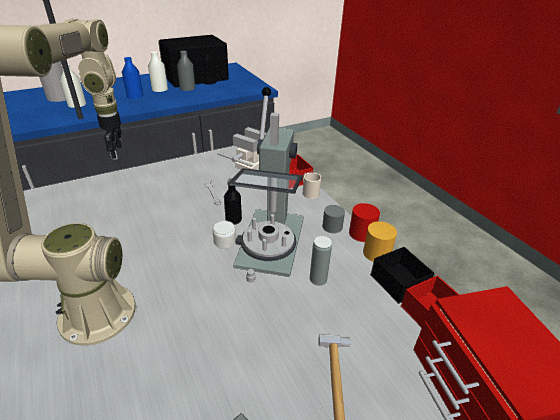

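The scene view shows the press near (265,245), hub about (277,252), guard frame (290,200). In the side view the hub is at (269,238) and the guard at (265,180). I'll enlarge the press in both views.

```bash
cat > h.py <<'E'
import numpy as np,cv2
from plant import *
from scipy.spatial.transform import Rotation as R
def cam(n,st=None):
    c=get_calibration(n)
    if n=="wrist":
        st=st or get_state();T=np.eye(4);T[:3,:3]=R.from_quat(st["ee_rot"]).as_matrix();T[:3,3]=st["position"]
        return c["mtx"],np.linalg.inv(T@c["T_tool_cam"])
    return c["mtx"],np.array(c["extrinsics"])
def proj(C,P):
    K,E=C;q=(E[:3,:3]@np.atleast_2d(P).T+E[:3,3:]);q=K@q;return (q[:2]/q[2]).T
def ray(C,uv):
    K,E=C;d=E[:3,:3].T@np.linalg.solve(K,[uv[0],uv[1],1]);return -E[:3,:3].T@E[:3,3],d/np.linalg.norm(d)
def onz(C,uv,z):
    o,d=ray(C,uv);return o+d*(z-o[2])/d[2]
def tri(C1,u1,C2,u2):
    o1,d1=ray(C1,u1);o2,d2=ray(C2,u2)
    s=np.linalg.lstsq(np.c_[d1,-d2],o2-o1,rcond=None)[0];a,b=o1+s[0]*d1,o2+s[1]*d2
    return (a+b)/2,np.linalg.norm(a-b)
E
python3 - <<'E'
from h import *
s=cv2.imread("pics/scene0.png")[160:320,180:340];d=cv2.imread("pics/side0.png")[100:290,200:350]
f=lambda a:cv2.resize(a,(400,int(400*a.shape[0]/a.shape[1])),interpolation=cv2.INTER_CUBIC)
a,b=f(s),f(d);H=max(a.shape[0],b.shape[0]);o=np.zeros((H,800,3),np.uint8);o[:a.shape[0],:400]=a;o[:b.shape[0],400:]=b
cv2.imwrite("pics/crop.png",o)
cs,cd=cam("scene"),cam("side")
print(onz(cs,(277,248),100),onz(cd,(269,231),100),tri(cs,(277,248),cd,(269,231)))
E
```

```text
[593.19788933  19.45699417 100.        ] [590.82517911  11.7394548  100.        ] (array([593.90335169,  16.86188933,  95.24407631]), np.float64(0.8940392372098651))
```

View pics/crop.png

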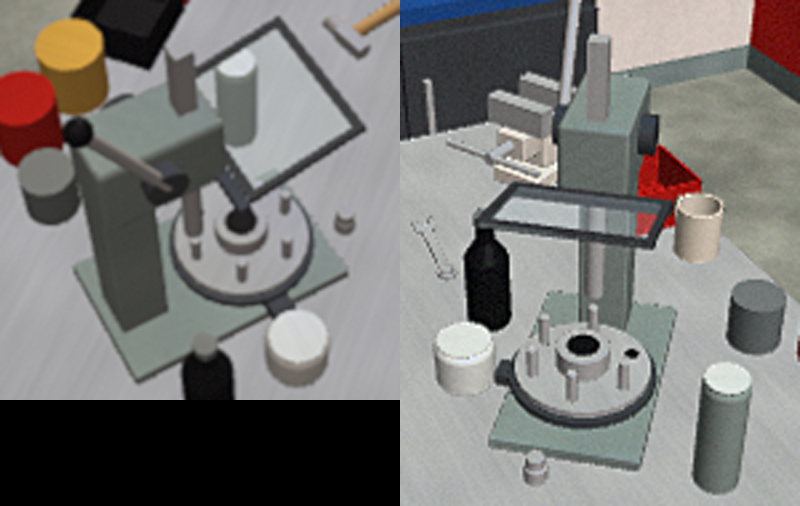

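Scene crop (left) and side crop (right): five stud tops in the side crop at (593,308), (545,317), (532,350), (572,374) and (624,364). The dark hole is at (632,353), right of the boss, so about one detent clockwise of the ram. Next I'll work out the press frame and the angles.

Run:
```python
from h import *
np.set_printoptions(precision=1,suppress=True)
cs,cd=cam("scene"),cam("side")
S=lambda x,y:(180+x/2.5-.3,160+y/2.5-.3);D=lambda x,y:(200+(x-400)/2.667-.3,100+y/2.667-.3)
for p in[(78,270),(137,381),(348,270)]:print("S base",onz(cs,S(*p),20)[:2])
for p in[(490,445),(638,467),(675,308)]:print("D base",onz(cd,D(*p),20)[:2])
print("flange ell? boss S",onz(cs,S(242,222),100)[:2],"D",onz(cd,D(583,345),100)[:2])
for p in[(593,308),(545,317),(532,350),(572,374),(624,364)]:print("D stud",onz(cd,D(*p),112)[:2])
print("D hole",onz(cd,D(632,353),67)[:2])
for p in[(242,264),(287,240),(286,196),(196,243)]:print("S stud",onz(cs,S(*p),112)[:2])
print("guard edge corners tri",tri(cs,S(364,128),cd,D(480,222)),tri(cs,S(280,18),cd,D(655,246)),"hinge", tri(cs,S(248,200),cd,D(515,186)))
print("bottle",onz(cs,S(205,345),190)[:2],onz(cd,D(485,222),190)[:2],"tin",onz(cs,S(298,332),70)[:2],onz(cd,D(464,340),70)[:2],"can",onz(cs,S(238,62),170)[:2],onz(cd,D(728,378),170)[:2],"socket",onz(cs,S(345,216),40)[:2],onz(cd,D(536,458),40)[:2])
```

```text
S base [796.  130.1]
S base [651.  251.2]
S base [448.5  -4.8]
D base [440.6 -18.6]
D base [ 592.2 -135.9]
D base [801.1 125.2]
flange ell? boss S [594.   21.9] D [593.4  22.3]
D stud [634.3  73.8]
D stud [567.2  84.4]
D stud [523.2  29.2]
D stud [549.  -35.4]
D stud [616.9 -47.2]
D hole [663.6  13.3]
S stud [567.4  88.4]
S stud [525.6  33.3]
S stud [551. -31.]
S stud [635.5  80.9]
guard edge corners tri (array([449.2,  -5.5, 349.1]), np.float64(1.5022489401532566)) (array([ 600.5, -130.3,  348.8]), np.float64(1.1727113535100726)) hinge (array([545. , 112.9, 308.3]), np.float64(5.684136760908539))
bottle [549.8 247.3] [541.3 223.9] tin [472.5 133.4] [468.2 135.5] can [ 679.8 -181. ] [ 680.6 -181. ] socket [477.6 -74.2] [476.3 -83.2]
```

```bash
cat >> h.py <<'E'
C0=np.array([593.5,20,0]);YAW=np.radians(51.0)
def W(x,y,z,C=None,yaw=None):
    a=YAW if yaw is None else yaw;c=C0 if C is None else C
    return np.array([c[0]+x*np.cos(a)-y*np.sin(a),c[1]+x*np.sin(a)+y*np.cos(a),z])
def P(p):
    d=np.asarray(p)-C0;a=YAW;return np.array([d[0]*np.cos(a)+d[1]*np.sin(a),-d[0]*np.sin(a)+d[1]*np.cos(a),p[2]])
def ori(tilt,yawoff=0):  # tool z tilted from down toward column, tool y=-press y, camera on top
    t=np.radians(tilt);a=YAW+np.radians(yawoff);u=np.array([np.cos(a),np.sin(a),0]);k=np.array([0,0,1.])
    z=np.sin(t)*u-np.cos(t)*k;x=np.cos(t)*u+np.sin(t)*k;return R.from_matrix(np.c_[x,np.cross(z,x),z])
def plan(pos,rot,n,p0=None,r0=None):
    """print n equal steps in the tool's axes (shares), from measured or given pose"""
    st=get_state();p=st["position"] if p0 is None else p0;r=R.from_quat(st["ee_rot"]) if r0 is None else r0
    rv=(r.inv()*rot).as_rotvec()/n;d=(np.asarray(pos)-p)/n
    print("mm/row %.0f deg/row %.1f"%(np.linalg.norm(d),np.degrees(np.linalg.norm(rv))),"twist",np.round(rv/np.pi,4).tolist())
    rr=r
    for i in range(n):
        print("  ",np.round(rr.inv().apply(d)/300,3).tolist());rr=rr*R.from_rotvec(rv)
    return np.asarray(pos),rot
E
python3 -m inch '[{"grip":0,"travel":[-0.102,-0.135,-0.033],"twist":[0,0,0]},{"grip":0,"travel":[-0.102,-0.135,-0.033],"twist":[0,0,0]},{"grip":0,"travel":[-0.102,-0.135,-0.033],"twist":[0,0,0]},{"grip":0,"travel":[-0.102,-0.135,-0.033],"twist":[0,0,0]},{"grip":0,"travel":[-0.102,-0.135,-0.033],"twist":[0,0,0]},{"grip":0,"travel":[-0.102,-0.135,-0.033],"twist":[0,0,0]},{"grip":0,"travel":[-0.102,-0.135,-0.033],"twist":[0,0,0]}]'
python3 - <<'E'
from h import *
plan([345,-140,280],ori(0),11)
E
```

```text
time_s: 0.98
position: [300.7, 199.5, 300.7]
ee_rot: [0.173, 0.985, 0.0, 0.0]
ft_force: [2.1, 0.1, 0.1]
width: 42.5
gripper_force: 0.0
mm/row 31 deg/row 9.9 twist [0.0, 0.0, 0.0551]
   [-0.048, -0.092, 0.006]
   [-0.063, -0.083, 0.006]
   [-0.076, -0.071, 0.006]
   [-0.087, -0.056, 0.006]
   [-0.096, -0.041, 0.006]
   [-0.101, -0.023, 0.006]
   [-0.104, -0.006, 0.006]
   [-0.103, 0.012, 0.006]
   [-0.099, 0.03, 0.006]
   [-0.093, 0.046, 0.006]
   [-0.083, 0.062, 0.006]
```

```bash
python3 -m inch '[{"grip":-0.3,"travel":[-0.048,-0.092,0.006],"twist":[0,0,0.055]},{"grip":-0.3,"travel":[-0.063,-0.083,0.006],"twist":[0,0,0.055]},{"grip":-0.3,"travel":[-0.076,-0.071,0.006],"twist":[0,0,0.055]},{"grip":-0.3,"travel":[-0.087,-0.056,0.006],"twist":[0,0,0.055]},{"grip":-0.3,"travel":[-0.096,-0.041,0.006],"twist":[0,0,0.055]},{"grip":-0.3,"travel":[-0.101,-0.023,0.006],"twist":[0,0,0.055]},{"grip":-0.3,"travel":[-0.104,-0.006,0.006],"twist":[0,0,0.055]},{"grip":-0.3,"travel":[-0.103,0.012,0.006],"twist":[0,0,0.055]},{"grip":-0.3,"travel":[-0.099,0.03,0.006],"twist":[0,0,0.055]},{"grip":-0.3,"travel":[-0.093,0.046,0.006],"twist":[0,0,0.055]}]'
python3 - <<'E'
from h import *
print(get_state()["joint_pos"].round(2))
plan(W(-200,0,210),ori(45),7)
plan(W(-190,0,200),ori(50),7)
E
```

```text
time_s: 2.22
position: [341.0, -108.7, 282.3]
ee_rot: [0.863, 0.506, -0.0, -0.0]
ft_force: [-0.3, 1.0, 0.8]
width: 29.9
gripper_force: 0.0
[-0.53 -0.12 -0.32  1.38  0.    1.55]
mm/row 21 deg/row 6.6 twist [-0.0031, 0.0356, 0.0073]
   [0.018, 0.059, 0.034]
   [0.016, 0.058, 0.037]
   [0.013, 0.057, 0.039]
   [0.01, 0.057, 0.041]
   [0.006, 0.056, 0.042]
   [0.003, 0.056, 0.043]
   [-0.001, 0.055, 0.044]
mm/row 22 deg/row 7.3 twist [-0.0034, 0.0396, 0.0072]
   [0.023, 0.06, 0.039]
   [0.019, 0.059, 0.042]
   [0.015, 0.058, 0.045]
   [0.011, 0.057, 0.047]
   [0.006, 0.056, 0.049]
   [0.001, 0.056, 0.05]
   [-0.004, 0.055, 0.051]
```

```bash
python3 -m inch '[{"grip":-0.3,"travel":[0.018,0.059,0.034],"twist":[-0.003,0.036,0.007]},{"grip":-0.3,"travel":[0.016,0.058,0.037],"twist":[-0.003,0.036,0.007]},{"grip":-0.3,"travel":[0.013,0.057,0.039],"twist":[-0.003,0.036,0.007]},{"grip":-0.3,"travel":[0.010,0.057,0.041],"twist":[-0.003,0.036,0.007]},{"grip":-0.3,"travel":[0.006,0.056,0.042],"twist":[-0.003,0.036,0.007]},{"grip":-0.3,"travel":[0.003,0.056,0.043],"twist":[-0.003,0.036,0.007]},{"grip":-0.3,"travel":[-0.001,0.055,0.044],"twist":[-0.003,0.036,0.007]},{"grip":-0.3,"travel":[0,0,0],"twist":[0,0,0]}]'
python3 - <<'E'
from h import *
st=get_state();print(st["joint_pos"].round(2),P(st["position"]))
im=grab_frame("wrist");cv2.imwrite("pics/w1.png",im[:,:,::-1])
np.save("w1.npy",np.r_[st["position"],st["ee_rot"]])
c=cam("wrist",st)
for k in range(6):
    a=np.radians(-60+60*k);print(k,proj(c,W(70*np.cos(a),70*np.sin(a),112 if k else 67)).round())
E
```

```text
time_s: 3.22
position: [467.4, -133.5, 208.4]
ee_rot: [0.831, 0.401, 0.347, -0.17]
ft_force: [-0.6, 0.3, -0.1]
width: 29.7
gripper_force: 0.0
[-0.91  0.21 -0.39  1.21  0.76  1.23] [-198.6053595     1.41228917  208.433521  ]
0 [[338. 109.]]
1 [[283.  52.]]
2 [[221.  76.]]
3 [[214. 133.]]
4 [[282. 167.]]
5 [[350. 134.]]
```

View pics/w1.png

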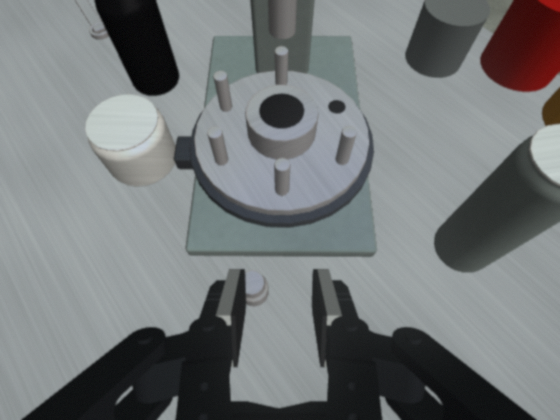

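The wrist view matches the prediction: front stud top at (282,163), hole at (337,106), ram stud at (281,50). The fingers sit either side of column 280, in line with the front stud. I'll straddle that stud loosely.

Run:
```python
from h import *
o=ori(45)
p,r=plan(W(-66,0,92),o,8)
for q in[(-65,-9,92),(-63.6,-26,92),(-56.6,-43,92),(-45.5,-57.5,92),(-40,-61,92)]:
    n=max(2,int(np.ceil(np.linalg.norm(W(*q)-p)/7)));print(q,n);p,r=plan(W(*q),o,n,p,r)
```

```text
mm/row 22 deg/row 0.1 twist [-0.0004, -0.0003, 0.0003]
   [0.004, 0.001, 0.074]
   [0.004, 0.001, 0.074]
   [0.004, 0.001, 0.074]
   [0.004, 0.001, 0.074]
   [0.004, 0.001, 0.074]
   [0.004, 0.001, 0.074]
   [0.004, 0.001, 0.074]
   [0.004, 0.001, 0.074]
(-65, -9, 92) 2
mm/row 5 deg/row 0.0 twist [0.0, 0.0, 0.0]
   [0.001, 0.015, 0.001]
   [0.001, 0.015, 0.001]
(-63.6, -26, 92) 3
mm/row 6 deg/row 0.0 twist [0.0, 0.0, 0.0]
   [0.001, 0.019, 0.001]
   [0.001, 0.019, 0.001]
   [0.001, 0.019, 0.001]
(-56.6, -43, 92) 3
mm/row 6 deg/row 0.0 twist [0.0, 0.0, 0.0]
   [0.005, 0.019, 0.005]
   [0.005, 0.019, 0.005]
   [0.005, 0.019, 0.005]
(-45.5, -57.5, 92) 3
mm/row 6 deg/row 0.0 twist [0.0, 0.0, 0.0]
   [0.009, 0.016, 0.009]
   [0.009, 0.016, 0.009]
   [0.009, 0.016, 0.009]
(-40, -61, 92) 2
mm/row 3 deg/row 0.0 twist [0.0, 0.0, 0.0]
   [0.006, 0.006, 0.006]
   [0.006, 0.006, 0.006]
```

```bash
python3 -m inch '[{"grip":-0.3,"travel":[0.004,0.001,0.074],"twist":[0,0,0]},{"grip":-0.3,"travel":[0.004,0.001,0.074],"twist":[0,0,0]},{"grip":-0.3,"travel":[0.004,0.001,0.074],"twist":[0,0,0]},{"grip":-0.3,"travel":[0.004,0.001,0.074],"twist":[0,0,0]},{"grip":-0.3,"travel":[0.004,0.001,0.074],"twist":[0,0,0]},{"grip":-0.3,"travel":[0.004,0.001,0.074],"twist":[0,0,0]},{"grip":-0.3,"travel":[0.004,0.001,0.074],"twist":[0,0,0]},{"grip":-0.3,"travel":[0.004,0.001,0.074],"twist":[0,0,0]},{"grip":-0.3,"travel":[0,0,0],"twist":[0,0,0]}]'
python3 - <<'E'
from h import *
st=get_state();print(st["joint_pos"].round(2),P(st["position"]))
cv2.imwrite("pics/w2.png",grab_frame("wrist")[:,:,::-1])
E
```

```text
time_s: 4.4
position: [552.5, -28.5, 93.5]
ee_rot: [0.829, 0.404, 0.347, -0.168]
ft_force: [-0.5, -0.0, -0.2]
width: 30.0
gripper_force: 0.0
[-0.61  0.29 -0.6   0.62  0.79  1.65] [-63.49624331   1.37862141  93.48095617]
```

View pics/w2.png

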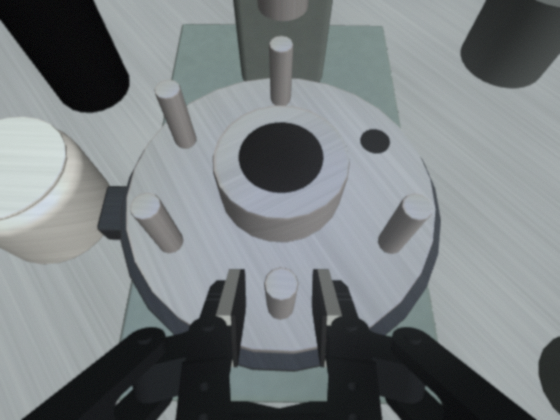

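The front stud (top at (281,280)) stands centred between the fingertips at columns 243 and 315. Now I'll turn it anticlockwise along the arc.

```bash
python3 -m inch '[{"grip":-0.3,"travel":[0,0.017,0],"twist":[0,0,0]},{"grip":-0.3,"travel":[0,0.017,0],"twist":[0,0,0]},{"grip":-0.3,"travel":[0.001,0.019,0.001],"twist":[0,0,0]},{"grip":-0.3,"travel":[0.001,0.019,0.001],"twist":[0,0,0]},{"grip":-0.3,"travel":[0.001,0.019,0.001],"twist":[0,0,0]},{"grip":-0.3,"travel":[0.005,0.019,0.005],"twist":[0,0,0]}]'
python3 -c "
from h import *
st=get_state();print(P(st['position']),st['ft_force'])"
```

```text
time_s: 5.2
position: [579.6, -47.4, 92.4]
ee_rot: [0.83, 0.402, 0.347, -0.169]
ft_force: [-8.7, 0.9, 4.5]
width: 30.0
gripper_force: 3.8
[-61.12457836 -31.66908805  92.42538473] [-8.73289464  0.92001545  4.537298  ]
```

```bash
python3 -m inch '[{"grip":-0.3,"travel":[0.005,0.019,0.005],"twist":[0,0,0]},{"grip":-0.3,"travel":[0.005,0.019,0.005],"twist":[0,0,0]},{"grip":-0.3,"travel":[0.009,0.016,0.009],"twist":[0,0,0]},{"grip":-0.3,"travel":[0.009,0.016,0.009],"twist":[0,0,0]},{"grip":-0.3,"travel":[0.009,0.016,0.009],"twist":[0,0,0]},{"grip":-0.3,"travel":[0.002,0.007,0.002],"twist":[0,0,0]},{"grip":-0.3,"travel":[0,0,0],"twist":[0,0,0]},{"grip":-0.3,"travel":[0,0,0],"twist":[0,0,0]},{"grip":-0.3,"travel":[0,0,0],"twist":[0,0,0]}]'
python3 - <<'E'
from h import *
st=get_state();print(st["joint_pos"].round(2),P(st["position"]))
cv2.imwrite("pics/w3.png",grab_frame("wrist")[:,:,::-1])
E
```

```text
time_s: 6.32
position: [612.8, -52.1, 93.3]
ee_rot: [0.83, 0.402, 0.348, -0.168]
ft_force: [-0.2, -0.5, 0.5]
width: 29.8
gripper_force: 0.0
[-0.58  0.39 -0.46  0.64  0.79  1.69] [-43.86770524 -60.40860376  93.26289478]
```

View pics/w3.png

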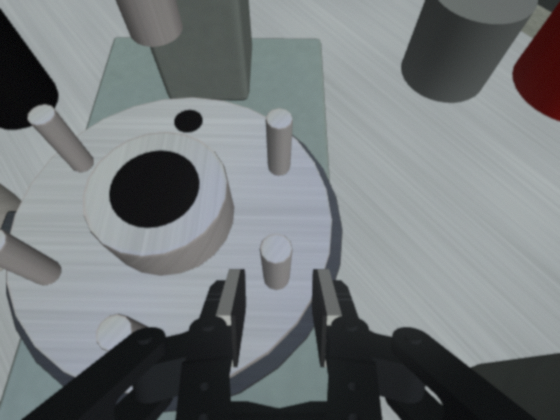

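The hole (188,121) is now behind the boss in line with the ram, the stud stands free in the cage at (276,245), and the force is near zero. Now I'll check the angle and withdraw along the tool axis.

```bash
python3 - <<'E'
from h import *
c=cam("wrist");h=onz(c,(188,121),67);print("hole",P(h))
for p in[(276,242),(279,120)]:print(P(onz(c,p,112)))
o=ori(45);p,r=plan(W(-215,-50,264),o,8);p,r=plan(W(-215,0,420),o,5,p,r);plan(W(-90,0,385),o,5,p,r)
E
python3 -m inch '[{"grip":-0.3,"travel":[0,0,-0.05],"twist":[0,0,0]},{"grip":-0.3,"travel":[0,0,-0.1],"twist":[0,0,0]},{"grip":-0.3,"travel":[0,0,-0.1],"twist":[0,0,0]},{"grip":-0.3,"travel":[0,0,-0.1],"twist":[0,0,0]},{"grip":-0.3,"travel":[0,0,-0.1],"twist":[0,0,0]},{"grip":-0.3,"travel":[0,0,-0.1],"twist":[0,0,0]},{"grip":-0.3,"travel":[0,0,-0.1],"twist":[0,0,0]},{"grip":-1,"travel":[0,0,-0.1],"twist":[0,0,0]},{"grip":-1,"travel":[0,0,0],"twist":[0,0,0]}]'
python3 - <<'E'
from h import *
st=get_state();print(st["joint_pos"].round(2),P(st["position"]))
a=[cv2.resize(grab_frame(n)[s][:,:,::-1],(400,400),interpolation=cv2.INTER_CUBIC) for n,s in(("scene",np.s_[160:320,180:340]),("side",np.s_[130:290,200:360]))]
cv2.imwrite("pics/c4.png",np.hstack(a))
E
```

```text
hole [73.28421744  0.44751352 67.        ]
[-29.77834434 -59.64285207 112.        ]
[ 36.13943311 -60.17270609 112.        ]
mm/row 30 deg/row 0.1 twist [-0.0003, -0.0003, 0.0004]
   [0.001, -0.005, -0.101]
   [0.001, -0.005, -0.101]
   [0.001, -0.005, -0.101]
   [0.0, -0.005, -0.101]
   [0.0, -0.005, -0.101]
   [0.0, -0.005, -0.101]
   [0.0, -0.005, -0.101]
   [-0.0, -0.004, -0.101]
mm/row 33 deg/row 0.0 twist [0.0, 0.0, 0.0]
   [0.074, -0.033, -0.074]
   [0.074, -0.033, -0.074]
   [0.074, -0.033, -0.074]
   [0.074, -0.033, -0.074]
   [0.074, -0.033, -0.074]
mm/row 26 deg/row 0.0 twist [0.0, 0.0, 0.0]
   [0.042, -0.0, 0.075]
   [0.042, -0.0, 0.075]
   [0.042, -0.0, 0.075]
   [0.042, -0.0, 0.075]
   [0.042, -0.0, 0.075]
time_s: 7.5
position: [513.7, -179.8, 252.3]
ee_rot: [0.83, 0.402, 0.349, -0.166]
ft_force: [-1.0, 0.3, 0.1]
width: -0.1
gripper_force: 0.0
[-0.9   0.29 -0.17  1.33  0.77  1.25] [-205.46936773  -63.7484785   252.26388594]
```

View pics/c4.png

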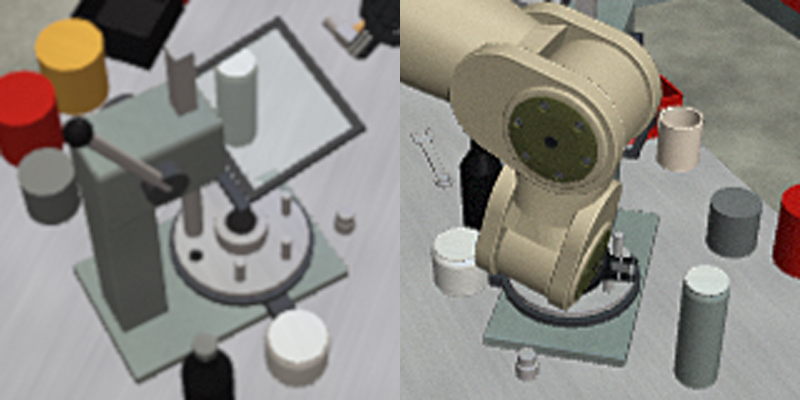

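The hole sits at press (73, 0.4), right under the ram, the hand is clear, and the guard hasn't moved (same corner pixels). Now I'll go up with the fingers shut and plan the guard arc.

```bash
python3 -m inch '[{"grip":-1,"travel":[0.074,-0.043,-0.084],"twist":[0,0,0]},{"grip":-1,"travel":[0.074,-0.043,-0.084],"twist":[0,0,0]},{"grip":-1,"travel":[0.074,-0.043,-0.084],"twist":[0,0,0]},{"grip":-1,"travel":[0.074,-0.043,-0.084],"twist":[0,0,0]},{"grip":-1,"travel":[0.074,-0.043,-0.084],"twist":[0,0,0]},{"grip":-1,"travel":[0,0,0],"twist":[0,0,0]}]'
python3 - <<'E'
from h import *
st=get_state();print(st["joint_pos"].round(2),P(st["position"]))
o=ori(45);r=R.from_quat(st["ee_rot"])
p,_=plan(W(-97,0,378),r,6)
for a in(16,4,-8,-20,-32,-41,-45):
    t=np.radians(a);q=np.array([40,310])+148*np.array([-np.cos(t),np.sin(t)])+4*np.array([np.sin(t),np.cos(t)])+7.8
    print(a,q.round());p,_=plan(W(q[0],0,q[1]),r,2,p,r)
E
```

```text
time_s: 8.35
position: [455.4, -146.6, 419.8]
ee_rot: [0.829, 0.403, 0.348, -0.167]
ft_force: [0.6, -0.0, -0.2]
width: 0.3
gripper_force: 0.0
[-0.95  0.13  0.04  1.75  0.75  1.18] [-216.34074104    2.4655919   419.81885671]
mm/row 21 deg/row 0.0 twist [0.0, 0.0, 0.0]
   [0.03, 0.002, 0.064]
   [0.03, 0.002, 0.064]
   [0.03, 0.002, 0.064]
   [0.03, 0.002, 0.064]
   [0.03, 0.002, 0.064]
   [0.03, 0.002, 0.064]
16 [-93. 362.]
mm/row 8 deg/row 0.0 twist [0.0, 0.0, 0.0]
   [-0.014, -0.0, 0.023]
   [-0.014, -0.0, 0.023]
4 [-100.  332.]
mm/row 15 deg/row 0.0 twist [0.0, 0.0, 0.0]
   [-0.043, -0.0, 0.028]
   [-0.043, -0.0, 0.028]
-8 [-99. 301.]
mm/row 15 deg/row 0.0 twist [0.0, 0.0, 0.0]
   [-0.036, -0.0, 0.036]
   [-0.036, -0.0, 0.036]
-20 [-93. 271.]
mm/row 15 deg/row 0.0 twist [0.0, 0.0, 0.0]
   [-0.028, -0.0, 0.043]
   [-0.028, -0.0, 0.043]
-32 [-80. 243.]
mm/row 15 deg/row 0.0 twist [0.0, 0.0, 0.0]
   [-0.018, 0.0, 0.048]
   [-0.018, 0.0, 0.048]
-41 [-67. 224.]
mm/row 12 deg/row 0.0 twist [0.0, 0.0, 0.0]
   [-0.007, 0.0, 0.038]
   [-0.007, 0.0, 0.038]
-45 [-60. 216.]
mm/row 5 deg/row 0.0 twist [0.0, 0.0, 0.0]
   [-0.001, 0.0, 0.017]
   [-0.001, 0.0, 0.017]
```

```bash
python3 -m inch '[{"grip":-1,"travel":[0.03,0.002,0.064],"twist":[0,0,0]},{"grip":-1,"travel":[0.03,0.002,0.064],"twist":[0,0,0]},{"grip":-1,"travel":[0.03,0.002,0.064],"twist":[0,0,0]},{"grip":-1,"travel":[0.03,0.002,0.064],"twist":[0,0,0]},{"grip":-1,"travel":[0.03,0.002,0.064],"twist":[0,0,0]},{"grip":-1,"travel":[0.03,0.002,0.064],"twist":[0,0,0]},{"grip":-1,"travel":[0,0,0],"twist":[0,0,0]}]'
python3 -m inch '[{"grip":-1,"travel":[-0.014,0,0.023],"twist":[0,0,0]},{"grip":-1,"travel":[-0.014,0,0.023],"twist":[0,0,0]},{"grip":-1,"travel":[-0.022,0,0.014],"twist":[0,0,0]},{"grip":-1,"travel":[-0.022,0,0.014],"twist":[0,0,0]}]'
python3 - <<'E'
from h import *
st=get_state();print(P(st["position"]))
cv2.imwrite("pics/w5.png",grab_frame("wrist")[:,:,::-1])
E
```

```text
time_s: 9.22
position: [532.3, -53.4, 374.0]
ee_rot: [0.829, 0.403, 0.347, -0.17]
ft_force: [-1.5, 1.2, 0.0]
width: 0.2
gripper_force: 0.0
time_s: 9.72
position: [532.8, -55.1, 344.9]
ee_rot: [0.83, 0.402, 0.348, -0.168]
ft_force: [1.1, 0.3, 2.2]
width: 0.1
gripper_force: 1.0
[-9.65057875e+01 -9.09973696e-02  3.44942966e+02]
```

View pics/w5.png

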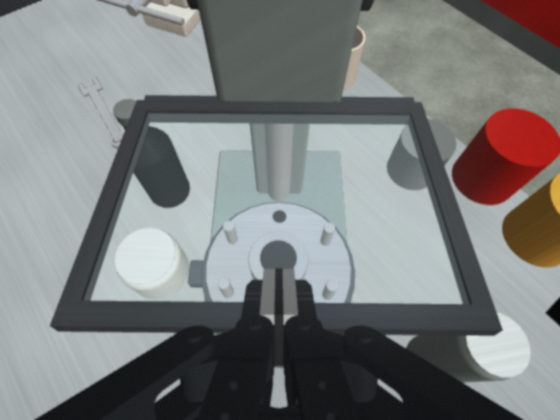

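The fingertips rest on the front bar's middle (about (279,315)) with roughly 2 N, and the hole is visible at (279,216) under the ram. I'll follow the arc down.

```bash
python3 -m inch '[{"grip":-1,"travel":[-0.042,0,0.028],"twist":[0,0,0]},{"grip":-1,"travel":[-0.036,0,0.036],"twist":[0,0,0]},{"grip":-1,"travel":[-0.036,0,0.036],"twist":[0,0,0]},{"grip":-1,"travel":[-0.028,0,0.043],"twist":[0,0,0]},{"grip":-1,"travel":[-0.028,0,0.043],"twist":[0,0,0]},{"grip":-1,"travel":[-0.018,0,0.048],"twist":[0,0,0]},{"grip":-1,"travel":[-0.018,0,0.048],"twist":[0,0,0]},{"grip":-1,"travel":[-0.007,0,0.036],"twist":[0,0,0]}]'
python3 -c "
from h import *
st=get_state();print(P(st['position']),np.linalg.norm(st['ft_force']))"
```

```text
time_s: 10.78
position: [547.2, -36.8, 231.2]
ee_rot: [0.83, 0.402, 0.347, -0.168]
ft_force: [-0.7, -2.3, 0.8]
width: 0.1
gripper_force: 1.3
[-7.32539614e+01  2.24236837e-01  2.31243217e+02] 2.574445882672731
```

```bash
python3 -m inch '[{"grip":-1,"travel":[-0.004,0,0.025],"twist":[0,0,0]},{"grip":-1,"travel":[-0.002,0,0.02],"twist":[0,0,0]},{"grip":-1,"travel":[0,0,0.01],"twist":[0,0,0]}]'
python3 -m inch '[{"grip":-1,"travel":[0,0,0.01],"twist":[0,0,0]},{"grip":-1,"travel":[0,0,0],"twist":[0,0,0]}]'
python3 -c "
from h import *
st=get_state();print(P(st['position']),np.linalg.norm(st['ft_force']))"
```

```text
time_s: 11.15
position: [553.9, -28.1, 219.7]
ee_rot: [0.83, 0.403, 0.348, -0.168]
ft_force: [-1.1, -0.5, 2.2]
width: 0.0
gripper_force: 0.9
time_s: 11.4
position: [555.3, -26.6, 217.8]
ee_rot: [0.83, 0.403, 0.348, -0.168]
ft_force: [1.0, 0.0, 0.3]
width: 0.0
gripper_force: 0.2
[-60.2534905    0.40217347 217.83489332] 1.0047757421797543
```

```bash
for i in 1 2 3; do python3 -m inch '[{"grip":-1,"travel":[0,0,0.008],"twist":[0,0,0]},{"grip":-1,"travel":[0,0,0],"twist":[0,0,0]}]' | grep -E "pos|ft"; done
```

```text
position: [556.3, -25.3, 216.1]
ft_force: [-0.3, 0.1, 1.6]
position: [557.4, -24.1, 214.4]
ft_force: [-1.2, -0.3, 1.3]
position: [558.1, -23.5, 213.6]
ft_force: [-11.5, -6.9, 11.4]
```

```bash
python3 -m inch '[{"grip":-1,"travel":[0,0,0.007],"twist":[0,0,0]},{"grip":-1,"travel":[0,0,0],"twist":[0,0,0]}]' | grep -E "pos|ft"
python3 -m inch '[{"grip":-1,"travel":[0,0,-0.03],"twist":[0,0,0]},{"grip":-1,"travel":[0,0,-0.08],"twist":[0,0,0]},{"grip":-1,"travel":[0,0,-0.12],"twist":[0,0,0]},{"grip":-1,"travel":[0,0,-0.15],"twist":[0,0,0]},{"grip":-1,"travel":[0,0,-0.15],"twist":[0,0,0]},{"grip":-1,"travel":[0,0,-0.15],"twist":[0,0,0]},{"grip":-1,"travel":[0,0,0],"twist":[0,0,0]},{"grip":-1,"travel":[0,0,0],"twist":[0,0,0]}]'
python3 - <<'E'
from h import *
st=get_state();print(P(st["position"]))
a=[cv2.resize(i[:,:,::-1],(400,400),interpolation=cv2.INTER_CUBIC) for i in(grab_frame("scene")[160:320,180:340],grab_frame("wrist")[0:420,70:490])]
cv2.imwrite("pics/c6.png",np.hstack(a))
E
```

```text
position: [558.3, -23.4, 213.5]
ft_force: [-28.7, -15.1, 25.5]
time_s: 13.4
position: [469.2, -135.7, 353.5]
ee_rot: [0.83, 0.402, 0.348, -0.168]
ft_force: [-0.8, 0.5, 0.2]
width: -0.0
gripper_force: 0.0
[-199.17891639   -1.38218721  353.52207877]
```

View pics/c6.png

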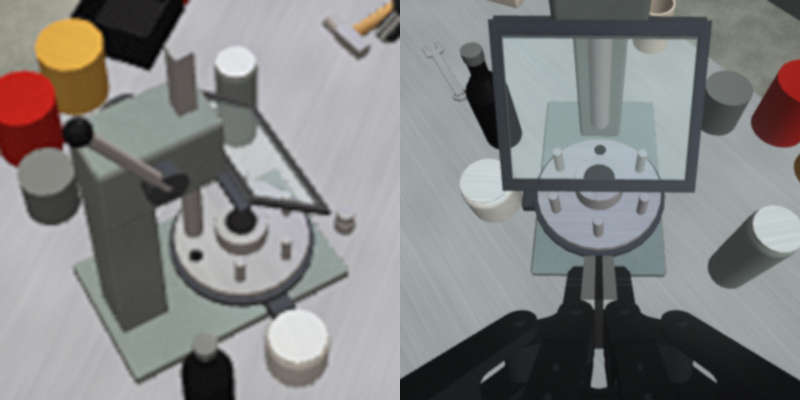

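The guard is folded down against its stop: scene corner (328,212), wrist-crop front bar at row 185. The hole is at (600,150), in line with the ram, and the bystanders are where they were. One numeric check of the guard before handing in.

Run:
```python
from h import *
cw=cam("wrist");k=420/400
for s,y in(((504-400),100),((696-400),-100)):
    print("bottom corner pred",proj(cw,W(-73,y,197)),"seen",(70+s*k,190*k))
print("scene pred",proj(cam("scene"),W(-73,100,197)),"seen",(180+328/2.5,160+212/2.5))
print("hole",P(onz(cw,(70+200*k,150*k),67)))
```

```text
bottom corner pred [[178.90976698 201.51482236]] seen (179.2, 199.5)
bottom corner pred [[379.60694606 203.78505754]] seen (380.8, 199.5)
scene pred [[312.41515416 245.27588635]] seen (311.2, 244.8)
hole [72.41974672  0.26746892 67.        ]
```

All of it agrees with the stop angle and the detent.

```bash
python3 -c "
from plant import *
print(finish_job())"
```

```text
the job is handed in; nothing more can be done
None
```

The job is handed in: the hub was turned one detent so the empty hole sits under the ram (about 0.3 mm off line), then the guard was folded to its lower stop, with the bystanders in view where they were and about 13.5 s used.

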